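Count tube cushions into the tray's pocket

ROBOT

A 7-joint arm with a two-finger parallel gripper is mounted at the origin on the work surface. World frame = base frame: x ahead of the robot, y to its left, z up, the work surface at z = 0. Lengths are in m, angles in rad, forces in N, time in s.
With the tool pointing down it reaches from about 0.425 to 0.875 m from the base axis. Payload 9.9 kg.
Tool frame: the origin (TCP) lies where the fingers leave the gripper's body, on its centre line; the fingertips stand 73 mm ahead of it and the grasp point (between the pads) lies 54 mm ahead of it; z points along the fingers, y is the line along which they close (so a half turn about z gives the same grasp; the last joint's range is limited). The gripper opens to 85 mm and grips with 20 to 120 N. Pads are 22 mm wide; open, the fingers measure 114 mm over their backs; the gripper's body (76 mm by 85 mm) begins 54 mm behind the grasp point. The pads swing forward as they close: fully open they stand 13 mm farther back than shut.
Start: joints at [1.219, 0.576, 0.025, 1.437, -0.015, 1.129, -0.057], TCP at [0.179, -0.651, 0.304] pointing down, gripper open.
Joint ranges: [-2.76, 2.76], [-0.34, 2.15], [-1.52, 1.57], [0.19, 2.46], [-1.09, 4.23], [0.17, 1.99], [-2.82, 2.82]. Speed limits (rad/s): [2.22, 2.22, 3.01, 3.01, 3.14, 3.14, 3.14].

INTERFACE

Orientations are given as a unit quaternion [w, x, y, z].
In Python, from plant import readout, cams, r gives the robot as it stands. The module is installed in compiled form; this text tells all that it offers.
- The arm moves only by the shell command python3 -m jog 'ROWS' [FORCE]. ROWS is JSON, a list of rows, each a list of 3 entries, a list of its own where there are three numbers: the shift along the world's x, y, z in units of 0.12 m (1.0 is 0.12 m), then the turn, a rotation vector about the world's x, y, z in units of 180 degrees (1.0 is 180 degrees), then the closure, from 0 (fully open) to 1 (shut). A call has 1 to 12 rows; each row is the pose to reach, as a shift and turn from the pose commanded when the call began, turning the shorter way round; what a row does not reach only later rows make up. A row lasts 1/10 s, in which the tool goes at most 50 mm and 8.59 degrees, less where a joint would pass 70% of its speed; a pose out of reach is approached as far as the arm can. A call with a number of a shift or a turn outside -1 to 1 is refused whole. A call with a gripper value outside its range is refused whole. The fingers move at their own pace and stop on an object; FORCE is the grip in N (left out, the last holds). Time passes only in rows, so rows that repeat a pose let the fingers close. It gives the time, the measured TCP pose, the force, the opening and the grip force at its end, in the units of the state.
- readout.get_obs(): the state, without advancing time (a new reading comes with each control period).
- cams.grab_frame(name): name is "scene" or "top" or "wrist"; returns the picture (480x640x3 uint8, red, green, blue); there is no depth.
- cams.camera_model(name): a dict with "intrinsics" (3x3 intrinsics, pixels), "distortion" ([k1, k2, p1, p2, k3] as OpenCV has them; the pictures are not rectified), "extrinsics" (4x4, takes a point from world to camera coordinates). Camera axes: x right, y up, looking along -z (the intrinsics and any distortion apply to the point x, -y, -z); pixel columns grow to the right and rows downward; lengths in m; the calibration is good to about 2 mm. A picture is of the moment at which its call begins: read the wrist's pose just before it. camera_model takes no time and is no camera call; for the wrist camera it gives the pose at the moment of the call.
- r.hand_in(): hands the job in; it is judged then, once.
The state is a dict: "clock": time; "joints": joint angles; "qd": joint speeds; "effort": joint torques, N m; "tcp_pos": TCP position; "ee_rot": TCP orientation; "wrist_force": force on the tool from outside, world axes, zero at the start; "wrist_torque": the same for the moment, N m; "gripper_width": finger opening in m; "gripper_force": force on a finger pad.
Only numpy, scipy, OpenCV 4.12 (cv2) and the standard library are available. Lean on these libraries where they do the work, as an engineer would, in place of code of your own. Each camera call takes 0.05 s, during which the arm holds its last target. There are 200 camera calls.

TASK

Three white centrifuge tube cushions lie loose on the steel counting tray. Sweep them one at a time across the deck, through the narrow gate in the tray's wall, so that each drops into the pocket behind it before the next goes through; push them with the fingers only, never pick them up. Leave the little vial and jar on the tray, and the carton and tube rack beside it, where they stand.

Things in the scene. Friction and masses are not known exactly. Their poses are not given: they have to be found in the camera images.
- tray: fixed raised steel tray with a flat, perforated-looking deck. Origin on the bench (z = 0) below the deck; x points across the deck to the gate, y left of that, z up. In this frame the deck's top is at z = 66 mm, inside its rims x = -121 to 46, y = -135 to 135 mm. Rims and gate wall: 4 mm thick, 18 mm above the deck
- gate (a point): middle of the gate, at deck height: tray frame x = 48, y = 0, z = 66 mm. The gate is a 46 mm wide gap (y = -23 to 23 mm) in the wall that closes the deck at x = 46 to 50 mm. The deck runs on through the gate and ends at x = 50 mm: a cushion whose centre is pushed past that tips into the pocket; on to x = 60 mm makes sure
- pocket (a point): middle of the floor of the open-topped pocket directly behind the gate: tray frame x = 74, y = 0, z = 6 mm (60 mm below the deck). Inside it measures x = 50 to 98, y = -50 to 50 mm; its side walls and clear far wall are 4 mm thick and end 18 mm above the deck
- cushion_a_center (a point): white plastic tube cushion: a flat round disc, 28 mm in diameter, 14 mm high, about 15 g, with a small grey recess in its top; the three are alike. The point is its centre, 7 mm above its underside. It starts lying flat on the deck of the tray, to the left (+y of the tray) of the gate's middle line
- cushion_b_center (a point): white plastic tube cushion: a flat round disc, 28 mm in diameter, 14 mm high, about 15 g, with a small grey recess in its top; the three are alike. The point is its centre, 7 mm above its underside. It starts lying flat on the deck of the tray, near the gate's middle line
- cushion_c_center (a point): white plastic tube cushion: a flat round disc, 28 mm in diameter, 14 mm high, about 15 g, with a small grey recess in its top; the three are alike. The point is its centre, 7 mm above its underside. It starts lying flat on the deck of the tray, to the right (-y of the tray) of the gate's middle line
- vial: loose amber vial with a metal cap, 22 mm in diameter, 40 mm high, upright on the deck in the left or right corner beside the gate wall (it and the jar swap corners). Origin: centre of its underside
- jar: loose clear jar with a white cap, 28 mm in diameter, 34 mm high, upright on the deck in the other corner. Origin: centre of its underside
- carton: loose white carton with a grey band, 55 x 55 x 85 mm high, on the bench to the left or right of the tray (it and the rack swap sides). Origin: centre of its underside
- rack: loose white rack with six capped blood tubes, 60 x 110 mm, 107 mm high over the caps, on the bench on the other side of the tray. Origin: centre of its underside
Things that resemble listed ones, but are neither listed nor needed, are in the scene too. Leave any blue or purple look-alike of the part that bears cushion_b_center alone. Leave any red look-alike of the part that bears cushion_c_center alone.

How it is judged:
By the outcome, as a careful person would: the job done as asked, in the order asked, and still so for the second after the job is handed in, with the robot touching nothing.
It also fails if it takes over 58 s, if anything falls off the work surface, if the arm or the gripper's body presses on something with over 40 N, if the wrist force passes 120 N, or if a joint passes its speed limit or range.

## Working session

There is one attempt and no reset: what is moved stays moved. The work goes in short steps, Python scripts to look and compute and a shell command to move; the robot and the scene stay as the last step left them, time stands still between calls to the robot, and variables do not carry over. Pictures are saved under pics/ and viewed, at most 10 in all, crops included, and the job is handed in when it is done.

```bash
mkdir -p pics
python3 - <<'E'
from plant import readout,cams,r
import cv2,numpy as np
for n in("top","scene"):
    cv2.imwrite(f"pics/{n}0.png",cams.grab_frame(n)[:,:,::-1]); m=cams.camera_model(n); print(n,np.round(m["intrinsics"],1).tolist(),m["distortion"],np.round(m["extrinsics"],3).tolist())
o=readout.get_obs();print(o)
E
```

```text
top [[587.9, 0.0, 324.8], [0.0, 587.9, 229.4], [0.0, 0.0, 1.0]] [0.03558271 0.         0.         0.         0.        ] [[-0.021, -1.0, 0.021, 0.026], [0.983, -0.017, 0.182, -0.554], [-0.182, 0.024, 0.983, -0.919], [0.0, 0.0, 0.0, 1.0]]
scene [[450.1, 0.0, 316.8], [0.0, 450.1, 241.0], [0.0, 0.0, 1.0]] [-0.05740244  0.          0.          0.          0.        ] [[-0.305, 0.952, 0.005, 0.137], [-0.669, -0.218, 0.711, 0.336], [0.678, 0.213, 0.704, -1.164], [0.0, 0.0, 0.0, 1.0]]
{'clock': 0.1, 'joints': array([ 1.2191908 ,  0.57646359,  0.02489265,  1.43783077, -0.01497559,
        1.1289717 , -0.05648   ]), 'qd': array([ 0.00072077, -0.00194507, -0.00110362, -0.00260356,  0.00118714,
        0.00157948, -0.00020765]), 'effort': array([ 5.60081826e-03, -7.67303038e+01,  2.25847587e+00, -2.86606103e+01,
        1.60732440e-02,  8.64819536e-03,  2.02248100e-05]), 'tcp_pos': array([ 0.17852118, -0.65066264,  0.30311698]), 'ee_rot': array([-7.26903282e-04,  9.91046478e-01,  1.33515263e-01, -1.60040248e-04]), 'wrist_force': array([ 0.59331611, -0.33511765, -0.30501209]), 'wrist_torque': array([0.01170691, 0.04331088, 0.00671159]), 'gripper_force': 0.0, 'gripper_width': 0.08557604321088619}
```

View pics/top0.png

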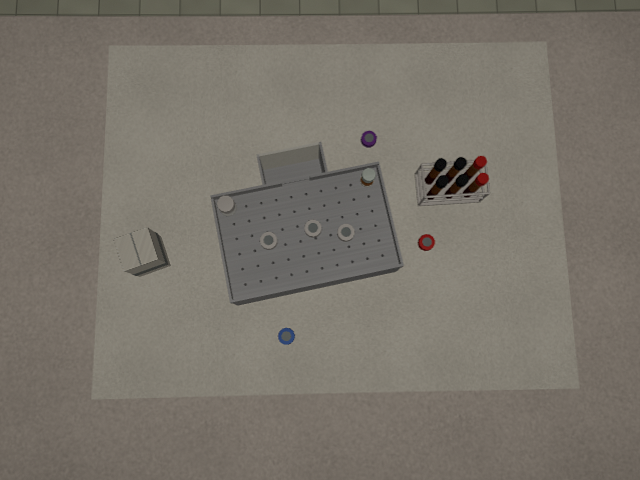

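View pics/scene0.png

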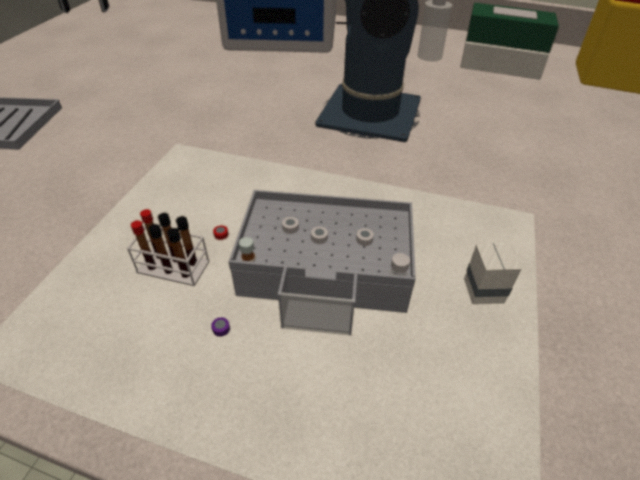

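The top picture shows three white discs on the deck at (269,240), (313,228) and (346,232). From left to right I take them as a, b and c. Other things that could be mistaken for them are the jar's white cap (226,204), blue disc (287,336), purple (369,139) and red (427,242), all excluded. The vial is at (368,177), and the gate is near (295,183) with the pocket beyond it.

```bash
cat > h.py <<'E'
from plant import readout,cams,r
import cv2,numpy as np
def px2w(n,uv,z):
    m=cams.camera_model(n);K=m["intrinsics"];E=np.array(m["extrinsics"])
    p=cv2.undistortPoints(np.array([[uv]],float),np.array(K),np.array(m["distortion"]))[0,0]
    d=E[:3,:3].T@np.array([p[0],-p[1],-1]);c=-E[:3,:3].T@E[:3,3]
    return c+d*(z-c[2])/d[2]
def w2px(n,P):
    m=cams.camera_model(n);E=np.array(m["extrinsics"])
    q=(E[:3,:3]@np.array(P).reshape(-1,3).T).T+E[:3,3];q=q*[1,-1,-1]
    return cv2.projectPoints(q,np.zeros(3),np.zeros(3),np.array(m["intrinsics"]),np.array(m["distortion"]))[0][:,0]
E
python3 - <<'E'
from h import *
im=cv2.imread("pics/top0.png");c=im[135:310,200:410]
cv2.imwrite("pics/crop1.png",cv2.resize(c,(780,650),interpolation=cv2.INTER_CUBIC)[:600] if 0 else cv2.resize(c,(720,600),interpolation=cv2.INTER_CUBIC))
g=c.astype(int);w=((g.min(2)>135)).astype(np.uint8)
n,l,s,ce=cv2.connectedComponentsWithStats(w)
for i in range(1,n):
    if s[i,4]>15: print(s[i],ce[i]+[200,135])
E
```

```text
(no output)
```

View pics/crop1.png

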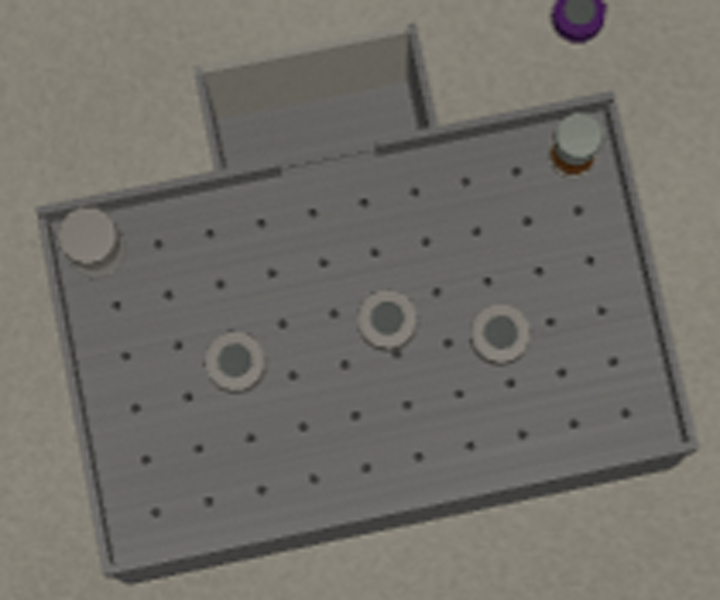

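The crop shows three white rings with grey recesses at crop pixels (235,361), (387,320) and (500,334), which match the description. The rim corners and the gate (middle about (329,160)) are clear.

```bash
cat >> h.py <<'E'
def c2p(u,v): return np.array([u/3.4286+200,v/3.4286+135])
E
python3 - <<'E'
from h import *
L=np.array([[50,139],[50,-139],[-125,-139],[-125,139]])/1000
W=np.array([px2w("top",c2p(*p),.084)[:2] for p in[(40,209),(613,96),(694,447),(108,573)]])
lm=L.mean(0);wm=W.mean(0);A=L-lm;B=W-wm
th=np.arctan2((A[:,0]*B[:,1]-A[:,1]*B[:,0]).sum(),(A*B).sum())
R=np.array([[np.cos(th),-np.sin(th)],[np.sin(th),np.cos(th)]]);t=wm-R@lm
print("tray",t,np.degrees(th),"res mm",1000*(W-(A@R.T+wm)).round(4).tolist())
np.save("tray.npy",[*t,th])
for n,p,z in[("a",(235,361),.080),("b",(387,320),.080),("c",(500,334),.080),("gate",(329,160),.066),("jar",(88,237),.1),("vial",(578,137),.106)]:
    w=px2w("top",c2p(*p),z)[:2];print(n,w.round(4),"tray",(1000*R.T@(w-t)).round(1))
print([ (1000*R.T@(px2w("top",p,.08)[:2]-t)).round() for p in[(427,242),(125,250),(450,185)]])
E
```

```text
tray [0.5833378  0.05189446] 10.786496715463583 res mm [[-0.0009, -0.0019], [-0.0021, 0.0011], [0.0016, 0.0029], [0.0014, -0.002], [-0.0009, -0.0019], [-0.0021, 0.0011], [0.0016, 0.0029], [0.0014, -0.002], [-0.0009, -0.0019], [-0.0021, 0.0011], [0.0016, 0.0029], [0.0014, -0.002], [-0.0009, -0.0019], [-0.0021, 0.0011], [0.0016, 0.0029], [0.0014, -0.002], [-0.0009, -0.0019], [-0.0021, 0.0011], [0.0016, 0.0029], [0.0014, -0.002], [-0.0009, -0.0019], [-0.0021, 0.0011], [0.0016, 0.0029], [0.0014, -0.002], [-0.0009, -0.0019], [-0.0021, 0.0011], [0.0016, 0.0029], [0.0014, -0.002], [-0.0009, -0.0019], [-0.0021, 0.0011], [0.0016, 0.0029], [0.0014, -0.002], [-0.0009, -0.0019], [-0.0021, 0.0011], [0.0016, 0.0029], [0.0014, -0.002], [-0.0009, -0.0019], [-0.0021, 0.0011], [0.0016, 0.0029], [0.0014, -0.002], [-0.0009, -0.0019], [-0.0021, 0.0011], [0.0016, 0.0029], [0.0014, -0.002], [-0.0009, -0.0019], [-0.0021, 0.0011], [0.0016, 0.0029], [0.0014, -0.002], [-0.0009, -0.0019], [-0.0021, 0.0011], [0.0016, 0.0029], [0.0014, -0.002], [-0.0009, -0.0019], [-0.0021, 0.0011], [0.0016, 0.0029], [0.0014, -0.
[... 28229 characters left out ...]
029], [0.0014, -0.002], [-0.0009, -0.0019], [-0.0021, 0.0011], [0.0016, 0.0029], [0.0014, -0.002], [-0.0009, -0.0019], [-0.0021, 0.0011], [0.0016, 0.0029], [0.0014, -0.002], [-0.0009, -0.0019], [-0.0021, 0.0011], [0.0016, 0.0029], [0.0014, -0.002], [-0.0009, -0.0019], [-0.0021, 0.0011], [0.0016, 0.0029], [0.0014, -0.002], [-0.0009, -0.0019], [-0.0021, 0.0011], [0.0016, 0.0029], [0.0014, -0.002]]
a [0.5327 0.1057] tray [-39.7  62.4]
b [0.5508 0.035 ] tray [-35.1 -10.5]
c [ 0.5432 -0.0176] tray [-52.4 -60.7]
gate [0.632  0.0613] tray [49.6  0.2]
jar [0.5881 0.1711] tray [ 27.  116.3]
vial [ 0.6303 -0.0546] tray [  26.2 -113.4]
[array([ -94., -184.]), array([ -9., 285.]), array([ -11., -243.])]
```

```bash
python3 -m jog '[[[0.4,0.47,0],[0,0,-0.025],0.89],[[0.8,0.943,0],[0,0,-0.025],0.89],[[0.8,0.943,0],[0,0,-0.025],0.89],[[0.8,0.943,0],[0,0,-0.025],0.89]]' 20 >/dev/null
python3 -m jog '[[[0.4,0.47,0],[0,0,0],0.89],[[0.8,0.943,0],[0,0,0],0.89],[[0.8,0.943,0],[0,0,0],0.89],[[0.8,0.943,0],[0,0,0],0.89]]' >/dev/null
python3 -m jog '[[[0.3,0.47,0],[0,0,0],0.89],[[0.6,0.943,0],[0,0,0],0.89],[[0.6,0.943,0],[0,0,0],0.89],[[0.6,0.943,0],[0,0,0],0.89]]'
python3 -m jog '[[[0.2,0.47,0],[0,0,0],0.89],[[0.4,0.943,0],[0,0,0],0.89],[[0.4,0.943,0],[0,0,0],0.89],[[0.4,0.943,0],[0,0,0],0.89]]' >/dev/null
python3 -m jog '[[[0.1,0.47,0],[0,0,0],0.89],[[0.2,0.943,0],[0,0,0],0.89],[[0.2,0.943,0],[0,0,0],0.89],[[0.2,0.943,0],[0,0,0],0.89]]' >/dev/null
python3 -m jog '[[[0,0.47,0],[0,0,0],0.89],[[0,0.943,0],[0,0,0],0.89],[[0,0.943,0],[0,0,0],0.89],[[0,0.943,0],[0,0,0],0.89]]'
python3 - <<'E'
from h import *
cv2.imwrite("pics/w1.png",cams.grab_frame("wrist")[:,:,::-1])
o=readout.get_obs();print(o['clock'],o['tcp_pos'],o['ee_rot'],o['gripper_width'],o['wrist_force'])
x,y,th=np.load("tray.npy");R=np.array([[np.cos(th),-np.sin(th)],[np.sin(th),np.cos(th)]])
P=np.array([[-40,62],[-35,-10],[-52,-61],[46,23],[46,-23]])/1000
W=P@R.T+[x,y];print(w2px("wrist",np.c_[W,[.08,.08,.08,.066,.066]]).round())
E
```

```text
clock: 1.3
tcp_pos: [0.4457, -0.3067, 0.3037]
ee_rot: [-0.001, 0.995, 0.099, 0.001]
wrist_force: [0.4, 1.1, -0.3]
gripper_width: 0.0093
gripper_force: 0.0
clock: 2.5
tcp_pos: [0.5147, 0.0283, 0.3038]
ee_rot: [0.0, 0.995, 0.096, -0.0]
wrist_force: [0.4, -1.5, -1.1]
gripper_width: 0.0094
gripper_force: 0.0
2.55 [0.51470323 0.02640858 0.30376609] [ 4.94596699e-04  9.95545197e-01  9.42840252e-02 -1.98039855e-04] 0.009307121708967454 [-0.2015208  -0.44371229  1.05993523]
[[220. 183.]
 [319. 176.]
 [388. 199.]
 [271.  57.]
 [337.  57.]]
```

View pics/w1.png

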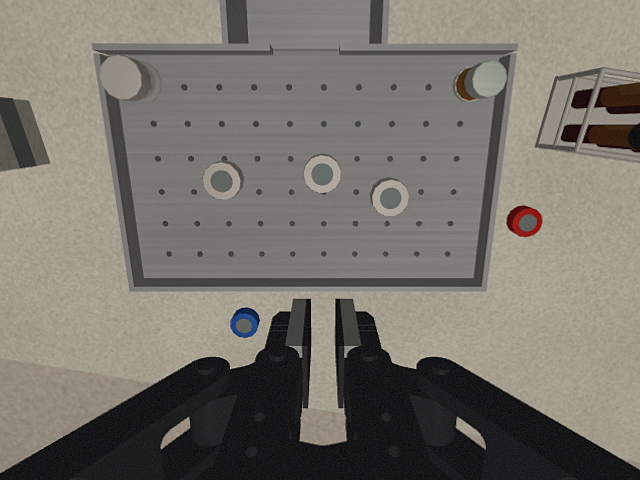

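The wrist picture shows a at (222,180), b at (322,174), c at (390,197) and the gate gap at columns 271–340. This agrees with the top-view estimate to about 2 mm, and the tool is square to the tray. I'll lower behind b and push it first.

```bash
python3 -m jog '[[[0,0,-0.35],[0,0,0],0.89],[[0,0,-0.7],[0,0,0],0.89]]' >/dev/null
python3 -m jog '[[[0,0,-0.3],[0,0,0],0.89],[[0,0,-0.55],[0,0,0],0.89],[[0,0,-0.64],[0,0,0],0.89],[[0,0,-0.64],[0,0,0],0.89]]'
python3 -m jog '[[[0.08,0.027,0],[0,0,0],0.89],[[0.16,0.055,0],[0,0,0],0.89],[[0.24,0.082,0],[0,0,0],0.89],[[0.33,0.112,0],[0,0,0],0.89],[[0.41,0.14,0],[0,0,0],0.89],[[0.49,0.167,0],[0,0,0],0.89]]'
python3 -m jog '[[[0.07,0.02,0],[0,0,0],0.89],[[0.14,0.035,0],[0,0,0],0.89],[[0.21,0.05,0],[0,0,0],0.89],[[0.28,0.064,0],[0,0,0],0.89],[[0.34,0.077,0],[0,0,0],0.89],[[0.39,0.087,0],[0,0,0],0.89],[[0.39,0.087,0],[0,0,0],0.89],[[0.39,0.087,0],[0,0,0],0.89]]'
python3 -m jog '[[[-0.4,-0.076,0],[0,0,0],0.89],[[-0.4,-0.076,0.3],[0,0,0],0.89],[[-0.4,-0.076,0.6],[0,0,0],0.89],[[-0.4,-0.076,0.6],[0,0,0],0.89]]'
python3 - <<'E'
from h import *
a=cams.grab_frame("wrist")[:,:,::-1];b=cams.grab_frame("scene")[170:350,110:430,::-1]
cv2.imwrite("pics/w2.png",np.hstack([cv2.resize(a,(400,300)),cv2.resize(b,(400,300))]))
E
```

```text
clock: 3.15
tcp_pos: [0.5142, 0.0258, 0.1421]
ee_rot: [0.001, 0.996, 0.093, -0.001]
wrist_force: [-0.3, 0.8, 0.2]
gripper_width: 0.0092
gripper_force: 0.0
clock: 3.75
tcp_pos: [0.5744, 0.0485, 0.1432]
ee_rot: [-0.0, 0.996, 0.095, 0.0]
wrist_force: [0.5, -0.6, 0.3]
gripper_width: 0.0094
gripper_force: 0.1
clock: 4.55
tcp_pos: [0.6201, 0.0584, 0.143]
ee_rot: [0.0, 0.996, 0.094, -0.0]
wrist_force: [-0.0, 0.1, -0.2]
gripper_width: 0.0094
gripper_force: 0.0
clock: 4.95
tcp_pos: [0.5736, 0.0494, 0.2196]
ee_rot: [-0.0, 0.996, 0.094, 0.003]
wrist_force: [0.5, -0.1, -0.5]
gripper_width: 0.0097
gripper_force: 0.0
```

View pics/w2.png

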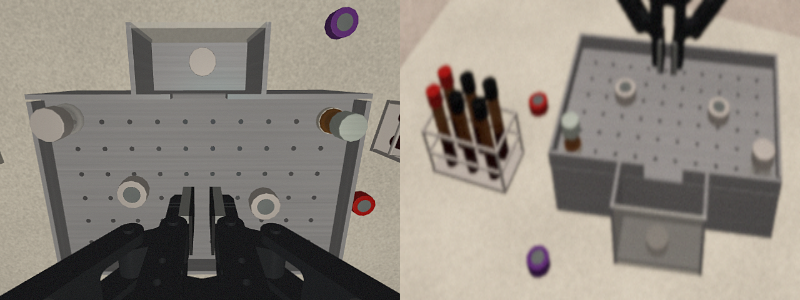

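The picture shows b in the pocket (left panel at (203,62)), a at (132,193), c at (265,204), and the vial and jar untouched. Next is a: push it diagonally to the middle line first.

```bash
python3 -m jog '[[[-0.1,0.11,0],[0,0,-0.046],0.89],[[-0.2,0.22,0],[0,0,-0.093],0.89],[[-0.29,0.33,0],[0,0,-0.139],0.89],[[-0.38,0.44,0],[0,0,-0.185],0.89],[[-0.48,0.55,0],[0,0,-0.232],0.89],[[-0.566,0.652,0],[0,0,-0.278],0.89],[[-0.566,0.652,0],[0,0,-0.278],0.89],[[-0.566,0.652,-0.35],[0,0,-0.278],0.89],[[-0.566,0.652,-0.6],[0,0,-0.278],0.89],[[-0.566,0.652,-0.64],[0,0,-0.278],0.89],[[-0.566,0.652,-0.64],[0,0,-0.278],0.89]]'
python3 -m jog '[[[0.06,-0.049,0],[0,0,0],0.89],[[0.12,-0.097,0],[0,0,0],0.89],[[0.18,-0.146,0],[0,0,0],0.89],[[0.24,-0.194,0],[0,0,0],0.89],[[0.3,-0.243,0],[0,0,0],0.89],[[0.36,-0.291,0],[0,0,0],0.89],[[0.42,-0.34,0],[0,0,0],0.89],[[0.48,-0.388,0],[0,0,0],0.89],[[0.54,-0.437,0],[0,0,0],0.89],[[0.596,-0.485,0],[0,0,0],0.89],[[0.596,-0.485,0],[0,0,0],0.89],[[0.596,-0.485,0],[0,0,0],0.89]]'
python3 -m jog '[[[-0.08,0.065,0],[0,0,0],0.89],[[-0.11,0.09,0.3],[0,0,0.04],0.89],[[-0.13,0.06,0.64],[0,0,0.09],0.89],[[-0.137,0,0.64],[0,0,0.135],0.89],[[-0.137,-0.06,0.64],[0,0,0.18],0.89],[[-0.137,-0.12,0.64],[0,0,0.23],0.89],[[-0.137,-0.183,0.64],[0,0,0.278],0.89],[[-0.137,-0.183,0.64],[0,0,0.278],0.89],[[-0.137,-0.183,0.64],[0,0,0.278],0.89]]'
cat > look.py <<'E'
from h import *
import sys
x,y,th=np.load("tray.npy");R=np.array([[np.cos(th),-np.sin(th)],[np.sin(th),np.cos(th)]])
o=readout.get_obs();M=cams.camera_model("wrist");im=cams.grab_frame("wrist")
print("tool tray",(1000*R.T@(o['tcp_pos'][:2]-[x,y])).round(1),o['clock'])
cv2.imwrite(sys.argv[1],im[:,:,::-1])
w=cv2.morphologyEx((im.min(2)>135).astype(np.uint8),cv2.MORPH_CLOSE,np.ones((5,5)))
for u,v,rad in (cv2.HoughCircles(cv2.medianBlur(cv2.cvtColor(im,cv2.COLOR_RGB2GRAY),5),cv2.HOUGH_GRADIENT,1,40,param1=120,param2=28,minRadius=14,maxRadius=45)[0] if 1 else []):
    print((u,v,rad),(1000*R.T@(px2w("wrist",(u,v),.08)[:2]-[x,y])).round(1))
E
python3 look.py pics/w3.png
```

```text
clock: 6.15
tcp_pos: [0.5058, 0.1281, 0.1389]
ee_rot: [-0.001, 0.943, -0.333, 0.001]
wrist_force: [-0.7, 4.6, 14.5]
gripper_width: 0.0093
gripper_force: 6.6
clock: 7.35
tcp_pos: [0.5752, 0.0707, 0.139]
ee_rot: [-0.001, 0.943, -0.333, -0.001]
wrist_force: [-7.1, 7.2, 19.0]
gripper_width: 0.0097
gripper_force: 9.6
clock: 8.25
tcp_pos: [0.5595, 0.0467, 0.2146]
ee_rot: [-0.0, 0.996, 0.093, -0.0]
wrist_force: [-0.2, -0.4, -0.2]
gripper_width: 0.0094
gripper_force: 0.0
tool tray [-24.4  -0.6] 8.25
(np.float32(317.5), np.float32(200.5), np.float32(25.2)) [11.5  2. ]
(np.float32(323.5), np.float32(70.5), np.float32(22.4)) [73.1 -1.2]
(np.float32(424.5), np.float32(303.5), np.float32(25.1)) [-46.5 -57.1]
(np.float32(587.5), np.float32(306.5), np.float32(21.6)) [ -48.5 -147.7]
(np.float32(536.5), np.float32(165.5), np.float32(23.2)) [  28.9 -107.7]
(np.float32(62.5), np.float32(172.5), np.float32(27.7)) [ 26. 130.]
```

View pics/w3.png

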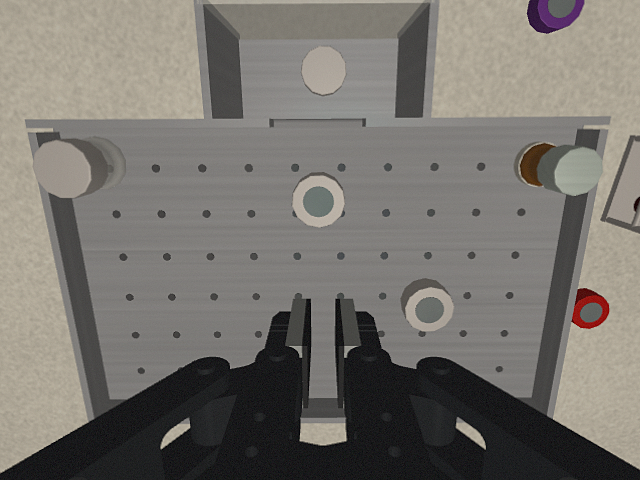

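The picture shows a on the middle line at (318,200) ahead of the fingers, b in the pocket at (323,70) and c at (430,308). The fingertips grazed the deck, so I'll run a few mm higher and push a straight through.

```bash
python3 -m jog '[[[0,0.01,-0.3],[0,0,0],0.89],[[0,0.01,-0.53],[0,0,0],0.89],[[0,0.01,-0.58],[0,0,0],0.89],[[0.06,0.02,-0.58],[0,0,0],0.89],[[0.12,0.033,-0.58],[0,0,0],0.89],[[0.19,0.046,-0.58],[0,0,0],0.89],[[0.26,0.059,-0.58],[0,0,0],0.89],[[0.33,0.072,-0.58],[0,0,0],0.89],[[0.4,0.085,-0.58],[0,0,0],0.89],[[0.46,0.097,-0.58],[0,0,0],0.89],[[0.51,0.106,-0.58],[0,0,0],0.89],[[0.51,0.106,-0.58],[0,0,0],0.89]]'
python3 -m jog '[[[0,0,0],[0,0,0],0.89],[[-0.4,-0.076,0],[0,0,0],0.89],[[-0.4,-0.076,0.3],[0,0,0],0.89],[[-0.4,-0.076,0.6],[0,0,0],0.89],[[-0.4,-0.076,0.6],[0,0,0],0.89],[[-0.4,-0.076,0.6],[0,0,0],0.89]]'
python3 look.py pics/w4.png
```

```text
clock: 9.5
tcp_pos: [0.6214, 0.0604, 0.1454]
ee_rot: [-0.0, 0.996, 0.095, 0.0]
wrist_force: [-1.1, -0.5, -0.4]
gripper_width: 0.0096
gripper_force: 0.0
clock: 10.1
tcp_pos: [0.5727, 0.051, 0.2184]
ee_rot: [-0.0, 0.996, 0.094, 0.001]
wrist_force: [0.4, -0.2, -0.9]
gripper_width: 0.0095
gripper_force: 0.0
tool tray [-10.6   1.1] 10.1
(np.float32(425.5), np.float32(323.5), np.float32(25.8)) [-46.8 -58.2]
(np.float32(532.5), np.float32(192.5), np.float32(22.4)) [  28.5 -107.9]
(np.float32(585.5), np.float32(325.5), np.float32(17.4)) [ -47.9 -149.6]
(np.float32(552.5), np.float32(29.5), np.float32(17.2)) [ 104.1 -105.5]
```

View pics/w4.png

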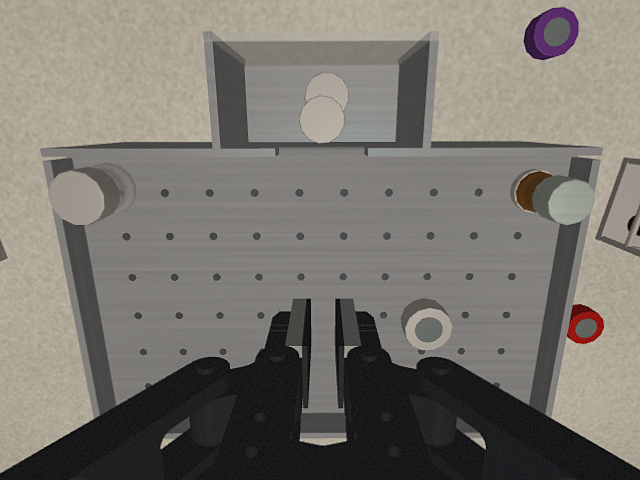

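Two cushions are now in the pocket, at (326,95) and (322,120), and c sits at (428,328). Now c: diagonal push to the middle line.

```bash
python3 -m jog '[[[-0.07,-0.137,0],[0,0,0.041],0.89],[[-0.136,-0.274,0],[0,0,0.081],0.89],[[-0.204,-0.41,0],[0,0,0.122],0.89],[[-0.272,-0.55,0],[0,0,0.163],0.89],[[-0.34,-0.69,0],[0,0,0.203],0.89],[[-0.408,-0.823,0],[0,0,0.244],0.89],[[-0.408,-0.823,0],[0,0,0.244],0.89],[[-0.408,-0.823,-0.3],[0,0,0.244],0.89],[[-0.408,-0.823,-0.55],[0,0,0.244],0.89],[[-0.408,-0.823,-0.6],[0,0,0.244],0.89],[[-0.408,-0.823,-0.6],[0,0,0.244],0.89]]'
python3 -m jog '[[[0.044,0.062,0],[0,0,0],0.89],[[0.088,0.125,0],[0,0,0],0.89],[[0.132,0.187,0],[0,0,0],0.89],[[0.176,0.249,0],[0,0,0],0.89],[[0.22,0.311,0],[0,0,0],0.89],[[0.263,0.374,0],[0,0,0],0.89],[[0.307,0.436,0],[0,0,0],0.89],[[0.351,0.498,0],[0,0,0],0.89],[[0.395,0.56,0],[0,0,0],0.89],[[0.439,0.623,0],[0,0,0],0.89],[[0.483,0.685,0],[0,0,0],0.89],[[0.483,0.685,0],[0,0,0],0.89]]'
python3 -m jog '[[[0,0,0],[0,0,0],0.89],[[-0.058,-0.081,0],[0,0,0],0.89],[[-0.1,-0.1,0.3],[0,0,0],0.89],[[-0.13,-0.06,0.6],[0,0,-0.04],0.89],[[-0.16,0,0.6],[0,0,-0.08],0.89],[[-0.18,0.04,0.6],[0,0,-0.122],0.89],[[-0.18,0.08,0.6],[0,0,-0.163],0.89],[[-0.18,0.112,0.6],[0,0,-0.204],0.89],[[-0.18,0.112,0.6],[0,0,-0.244],0.89],[[-0.18,0.112,0.6],[0,0,-0.244],0.89],[[-0.18,0.112,0.6],[0,0,-0.244],0.89]]'
python3 look.py pics/w5.png
```

```text
clock: 11.25
tcp_pos: [0.5232, -0.0469, 0.1445]
ee_rot: [-0.001, 0.888, 0.46, -0.001]
wrist_force: [0.3, 0.2, 0.6]
gripper_width: 0.0095
gripper_force: 0.0
clock: 12.45
tcp_pos: [0.5824, 0.0361, 0.1455]
ee_rot: [-0.0, 0.888, 0.461, 0.001]
wrist_force: [-0.3, 0.0, 0.5]
gripper_width: 0.009
gripper_force: 0.0
clock: 13.55
tcp_pos: [0.5595, 0.047, 0.2175]
ee_rot: [0.0, 0.995, 0.096, -0.0]
wrist_force: [-0.0, -0.1, 0.1]
gripper_width: 0.0093
gripper_force: 0.0
tool tray [-24.3  -0.3] 13.55
(np.float32(318.5), np.float32(193.5), np.float32(25.2)) [14.8  1.5]
(np.float32(584.5), np.float32(307.5), np.float32(20.5)) [ -49.4 -148.5]
```

View pics/w5.png

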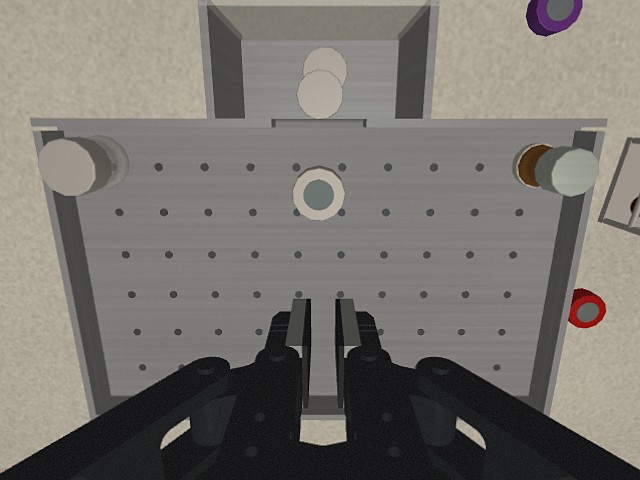

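c sits on the middle line at (318,193), right in front of the fingers. I'll push it through, back off, lift and look.

```bash
python3 -m jog '[[[0,0.01,-0.3],[0,0,0],0.89],[[0,0.01,-0.55],[0,0,0],0.89],[[0,0.01,-0.6],[0,0,0],0.89],[[0.06,0.02,-0.6],[0,0,0],0.89],[[0.12,0.033,-0.6],[0,0,0],0.89],[[0.19,0.046,-0.6],[0,0,0],0.89],[[0.26,0.059,-0.6],[0,0,0],0.89],[[0.33,0.072,-0.6],[0,0,0],0.89],[[0.4,0.085,-0.6],[0,0,0],0.89],[[0.46,0.097,-0.6],[0,0,0],0.89],[[0.51,0.106,-0.6],[0,0,0],0.89],[[0.51,0.106,-0.6],[0,0,0],0.89]]'
python3 -m jog '[[[0,0,0],[0,0,0],0.89],[[-0.4,-0.076,0],[0,0,0],0.89],[[-0.4,-0.076,0.3],[0,0,0],0.89],[[-0.4,-0.076,0.65],[0,0,0],0.89],[[-0.5,-0.09,0.8],[0,0,0],0.89],[[-0.5,-0.09,0.8],[0,0,0],0.89],[[-0.5,-0.09,0.8],[0,0,0],0.89]]'
python3 look.py pics/w6.png
```

```text
clock: 14.8
tcp_pos: [0.6219, 0.0609, 0.1454]
ee_rot: [-0.0, 0.996, 0.095, 0.0]
wrist_force: [0.0, 0.7, -0.0]
gripper_width: 0.0096
gripper_force: 0.0
clock: 15.5
tcp_pos: [0.5609, 0.0497, 0.2416]
ee_rot: [0.0, 0.996, 0.094, 0.0]
wrist_force: [0.6, -0.7, -0.9]
gripper_width: 0.0093
gripper_force: 0.0
tool tray [-22.5   2.1] 15.5
(np.float32(551.5), np.float32(170.5), np.float32(20.7)) [  25.6 -128. ]
(np.float32(539.5), np.float32(23.5), np.float32(18.3)) [ 100.  -109.4]
```

View pics/w6.png

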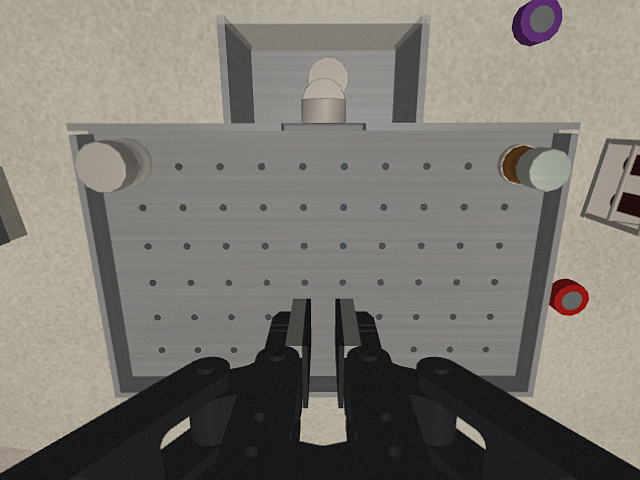

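No cushions remain on the deck. The third is in the pocket at (323,105), seemingly standing on edge next to the other two, and vial and jar are in place. Last look, through the clear wall after about a second, to confirm it is stable.

```bash
python3 -m jog '[[[0,0,0.2],[0,0,0],0.89],[[0,0,0.2],[0,0,0],0.89],[[0,0,0.2],[0,0,0],0.89],[[0,0,0.2],[0,0,0],0.89],[[0,0,0.2],[0,0,0],0.89],[[0,0,0.2],[0,0,0],0.89],[[0,0,0.2],[0,0,0],0.89],[[0,0,0.2],[0,0,0],0.89]]' | head -2
python3 - <<'E'
from h import *
b=cams.grab_frame("scene")[:,:,::-1];w=cams.grab_frame("wrist")[0:180,180:460,::-1]
cv2.imwrite("pics/f.png",np.hstack([cv2.resize(b[235:345,250:390],(500,393),interpolation=2),cv2.resize(w,(300,393))]))
E
```

```text
clock: 16.35
tcp_pos: [0.5612, 0.0499, 0.2653]
```

View pics/f.png

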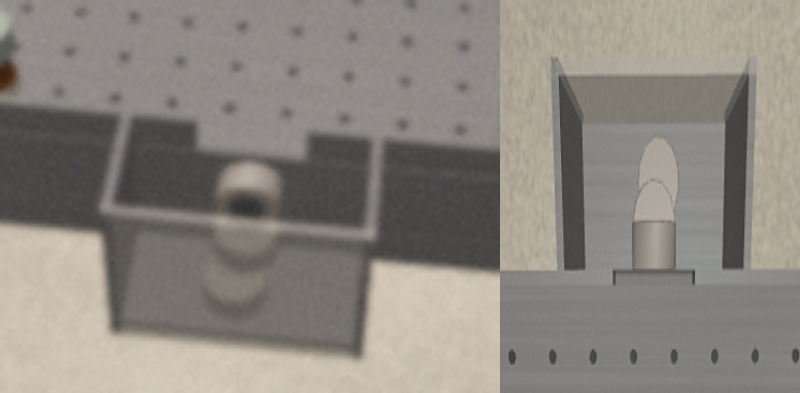

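The last picture shows all three cushions inside the pocket. The third, c, stands on edge against the gate wall, below deck level and unchanged after about a second. The arm is clear of everything.

```bash
python3 -c "
from plant import r
print(r.hand_in())"
```

```text
the job is handed in; nothing more can be done
None
```

All three cushions were swept through the gate one at a time (b, then a, then c) into the pocket, where c came to rest on its edge below deck level; nothing else appeared to move, and the job was handed in at about 16.5 s.

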